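# Strip the two polishing spindles and store the parts

## Task

Take the parts off the two bench spindles and put each away flat in its own place: the knurled brass nut in the small dish, the steel flange in the square tray, the black rubber wheel in the large round dish, and on the wooden stand, over its pin, first the brown fibre ring and then the grey stone wheel on top of it. Leave the old iron find lying where it is.

Things in the scene. Friction and masses are not known exactly. Their poses are not given: they have to be found in the camera images.
- stone_wheel_mid (a point): Grey grinding stone wheel: disc 50 mm across, 18 mm thick, 18 mm hole, about 0.09 kg. Starts flat on the rubber wheel, loose on a spindle (upright 8 mm pin on a fixed dark foot 54 mm wide, 10 mm high); its underside is 32 mm above the bench, the pin ends 12 mm up in its hole, so lift it straight up. Goes on the stand, on the fibre ring. Origin: its centre, half-way up; its z is its axis. 
- rubber_wheel_mid (a point): Black rubber polishing wheel: disc 64 mm across, 22 mm thick, 16 mm hole, about 0.12 kg. Starts under the stone wheel on the same spindle, its underside 10 mm above the bench; the pin stands 12 mm out above it: lift it 40 mm or more straight up. Goes in the large round dish. Origin: its centre, half-way up; its z is its axis. 
- brass_nut_mid (a point): Round knurled brass nut, loose, not screwed on: 28 mm across, 24 mm tall, plain 14 mm hole, about 0.08 kg. Starts on top of the stack on the other spindle (its pin ends 56 mm above the bench, 14 mm up inside the nut), its underside 42 mm above the bench. Lift it straight up. Goes in the small dish. Origin: its centre, half-way up; its z is its axis. 
- fibre_ring_mid (a point): Brown pressed-fibre ring: 44 mm across, 14 mm thick, 20 mm hole, about 0.03 kg. Starts under the nut, on the steel flange, its underside 28 mm above the bench; the pin stands 14 mm out above it: lift it 40 mm or more straight up. Goes on the wooden stand, beneath the stone wheel. Origin: its centre, half-way up; its z is its axis. 
- steel_flange_mid (a point): Bright steel flange: disc 60 mm across, 18 mm thick, 16 mm hole, six small dark dots near the edge, about 0.28 kg. Starts at the bottom under nut and ring, its underside 10 mm above the bench; the pin stands 28 mm out above it: lift it 50 mm or more straight up. Goes in the square tray. Origin: its centre, half-way up; its z is its axis. 
- round_dish_seat (a point): Large round dish of grey plastic, 84 mm wide inside, 7 mm high, wall 3 mm. Fixed to the bench, somewhere new at each start. The origin is the middle of the inner floor, 3 mm above the bench; its z points up. The lip stands 4 mm above this floor. For the rubber wheel.
- small_dish_seat (a point): Small round dish of dark steel, 50 mm wide inside, 7 mm high, wall 3 mm. Fixed to the bench, somewhere new at each start. The origin is the middle of the inner floor, 3 mm above the bench; its z points up. The lip stands 4 mm above this floor. For the brass nut.
- square_tray_seat (a point): Square wooden tray, 80 by 80 mm inside, 7 mm high, wall 3 mm, sides along its x and y. Fixed to the bench, somewhere new at each start. The origin is the middle of the inner floor, 3 mm above the bench; its z points up. The lip stands 4 mm above this floor. For the steel flange.
- pin_stand_seat (a point): Wooden stand: square block 74 mm wide, 14 mm high, fixed to the bench, somewhere new at each start, with an upright steel pin in its middle, 8 mm thick, 24 mm tall above the block, slightly pointed. Origin: on the block's top at the pin's foot, 14 mm above the bench; z up. The fibre ring lies flat on the block round the pin, the stone wheel flat on the ring round the same pin.
- iron_find: Old iron find: dark brown bent bar about 200 mm long, 18 to 36 mm wide, 19 mm high, about 0.6 kg, lying loose at one side of the work; leave it. Origin: on its underside near the middle; y along the bar. Small pots and jars up to 60 mm high stand at least 75 mm from the middle of every other entry; taller equipment is at the far edge and sides.

How it is judged:
By the outcome, as a careful person would: the job done as asked, in the order asked, and still so for the second after the job is handed in, with the robot touching nothing.
It also fails if it takes over 120 s, if anything falls off the work surface, if the arm or the gripper's body presses on something with over 40 N, if the wrist force passes 120 N, or if a joint passes its speed limit or range.

## Robot

A 6-joint arm with a two-finger parallel gripper is mounted at the origin on the work surface. World frame = base frame: x ahead of the robot, y to its left, z up, the work surface at z = 0. Lengths are in m, angles in rad, forces in N, time in s.
With the tool pointing down it reaches from about 0.35 to 0.775 m from the base axis. Payload 5.5 kg.
Tool frame: the origin (TCP) lies at the very end of the fingers, on their centre line; the grasp point (between the pads) lies behind it (robot.grasp_offset is the z of the grasp point in the tool frame, in m); z points along the fingers, y is the line along which they close (so a half turn about z gives the same grasp; the last joint's range is limited). The gripper opens to 85 mm and grips with 20 to 120 N. Pads are 22 mm wide; open, the fingers measure 114 mm over their backs; the gripper's body (76 mm by 85 mm) begins 54 mm behind the grasp point. The pads swing forward as they close: fully open they stand 13 mm farther back than shut.
Start: joints at [1.096, 0.313, 0.046, 1.304, 0, 1.431], TCP at [0.189, 0.543, 0.231] pointing down, gripper open.
Joint ranges: [-2.76, 2.76], [-0.86, 1.69], [-1.03, 1.26], [-2.2, 2.34], [-1.47, 1.5], [-3.14, 3.14]. Speed limits (rad/s): [2.57, 2.57, 3.14, 3.14, 3.14, 3.14].

## Interface

Orientations are given as a rotation vector (axis times angle).
In Python, from workcell import status, imaging, workorder, robot gives the robot as it stands.
- The arm moves only by the tool carry_out, never from a script. Its argument "plan" is text: rows parted by semicolons, each of 7 numbers parted by spaces: the shift along the tool's x, y, z in units of 60 mm (1.0 is 60 mm), then the turn, a rotation vector about the tool's x, y, z in units of 8 degrees (1.0 is 8 degrees), then the closure in counts, from 0 (fully open) to 255 (shut). In form: x y z rx ry rz fingers; .... A call has exactly 8 rows; each row shifts and turns the commanded pose from where the row before left it, along the tool's axes as they then stand; what a row does not reach is not made up. A row lasts 1/8 s, in which the tool goes at most 62.5 mm and 10.7 degrees, less where a joint would pass 70% of its speed; a pose out of reach is approached as far as the arm can. A call is refused whole if a number of a shift passes 1 or a number of a turn 1, either way. A call with a gripper value outside its range is refused whole. The fingers move at their own pace and stop on an object; the grip force is fixed at half the most. Time passes only in rows, so rows that do not move let the fingers close, or fill a call up. It gives the time, the measured TCP pose, the force, the opening and the grip force at its end, in the units of the state.
- status.read_state(): the state, without advancing time (a new reading comes with each control period).
- imaging.read_camera(name): name is "scene" or "top"; returns the picture (420x560x3 uint8, red, green, blue); there is no depth.
- imaging.camera_info(name): a dict with "fx", "fy", "cx", "cy" (pixels), "dist_coeffs" ([k1, k2, p1, p2, k3] as OpenCV has them; the pictures are not rectified), "eye" and "orientation" of the camera in the world. Camera axes: x right, y up, looking along -z (the intrinsics and any distortion apply to the point x, -y, -z); pixel columns grow to the right and rows downward; lengths in m; the calibration is good to about 2 mm. A picture is of the moment at which its call begins. camera_info takes no time and is no camera call.
- workorder.finish_job(): hands the job in; it is judged then, once.
The state is a dict: "clock": time; "qpos": joint angles; "joint_velocities": joint speeds; "effort": joint torques, N m; "tool_pos": TCP position; "orientation": TCP orientation; "ft_force": force on the tool from outside, world axes, zero at the start; "ft_torque": the same for the moment, N m; "width": opening from 0.0 (shut) to 1.0 (fully open); "grip_force": force on a finger pad.
Only numpy, scipy, OpenCV 4.12 (cv2) and the standard library are available. Lean on these libraries where they do the work, as an engineer would, in place of code of your own. Each camera call takes 0.05 s, during which the arm holds its last target. There are 200 camera calls.

## Working session

There is one attempt and no reset: what is moved stays moved. The work goes in short steps, Python scripts to look and compute and a tool call to move; the robot and the scene stay as the last step left them, time stands still between calls to the robot, and variables do not carry over. Pictures are saved under pics/ and viewed, at most 14 in all, crops included, and the job is handed in when it is done.

Besides the shell and the picture viewer there is one more tool, called after "Request:" as name(argument=value, ...), one argument or row to a line, values as JSON. carry_out: Moves the arm, as the interface text tells. Its arguments: {"type":"object","properties":{"plan":{"type":"string"}},"required":["plan"]}

```bash
mkdir -p pics; ls; cat > h.py <<'E'
import numpy as np, cv2
from scipy.spatial.transform import Rotation as R
from workcell import status, imaging, workorder, robot
def snap(n,f=None):
    im=imaging.read_camera(n)
    if f: cv2.imwrite('pics/'+f,im[:,:,::-1])
    return im
def cam(n):
    c=imaging.camera_info(n); o=np.array(c['orientation'],float)
    Rm=R.from_rotvec(o).as_matrix() if o.shape==(3,) else (o if o.shape==(3,3) else None)
    K=np.array([[c['fx'],0,c['cx']],[0,c['fy'],c['cy']],[0,0,1.]])
    return K,np.array(c['dist_coeffs'],float),np.array(c['eye'],float),Rm
def ray(n,px,z):
    K,d,e,Rm=cam(n)
    p=cv2.undistortPoints(np.array(px,float).reshape(-1,1,2),K,d).reshape(-1,2)
    v=np.c_[p[:,0],-p[:,1],-np.ones(len(p))]@Rm.T
    return e+v*((z-e[2])/v[:,2])[:,None]
def proj(n,P):
    K,d,e,Rm=cam(n)
    q=(np.array(P,float).reshape(-1,3)-e)@Rm
    q=q*[1,-1,-1]
    return cv2.projectPoints(q,np.zeros(3),np.zeros(3),K,d)[0].reshape(-1,2)
E
python3 - <<'E'
from h import *
for n in('scene','top'):
    snap(n,n+'0.png'); print(imaging.camera_info(n))
print(status.read_state(),robot.grasp_offset,[a for a in dir(robot) if a[0]!='_'])
E
```

```text
pics
{'fx': 475.23842319818345, 'fy': 475.23842319818345, 'cx': 278.74469300966825, 'cy': 213.82878025052938, 'dist_coeffs': array([-0.10410612,  0.        ,  0.        ,  0.        ,  0.        ]), 'eye': array([1.15128063, 0.2288592 , 0.70198142]), 'orientation': array([0.53175144, 0.74524742, 1.74661467])}
{'fx': 524.6270715935997, 'fy': 524.6270715935997, 'cx': 281.2976023818221, 'cy': 215.8912849717273, 'dist_coeffs': array([-0.07030324,  0.        ,  0.        ,  0.        ,  0.        ]), 'eye': array([0.34000574, 0.04987005, 1.04610126]), 'orientation': array([ 0.16961327, -0.17504769, -1.59497571])}
{'clock': 0.1, 'qpos': array([1.09641021e+00, 3.13930669e-01, 4.51316519e-02, 1.30361161e+00,
       1.52507472e-06, 1.43120469e+00]), 'joint_velocities': array([-0.00111223, -0.00260436,  0.00261566,  0.00014436, -0.00092907,
        0.00078789]), 'effort': array([ 3.01095271e-03, -4.81722593e+01,  2.99245888e+01,  1.26922419e-02,
       -1.59567699e-04,  4.29189399e-06]), 'tool_pos': array([0.1887314 , 0.54267728, 0.23051097]), 'orientation': array([-5.23359617e-01, -3.09719539e+00,  2.41608617e-03]), 'ft_force': array([ 0.03159546,  0.17219243, -0.52826074]), 'ft_torque': array([-0.03105484, -0.00246157,  0.02875946]), 'grip_force': 0.0, 'width': 1.0018379029885172} -0.0187 ['IKError', 'grasp_offset']
```

View pics/top0.png

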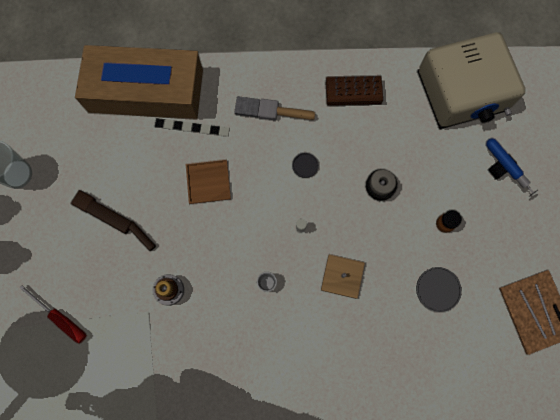

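View pics/scene0.png

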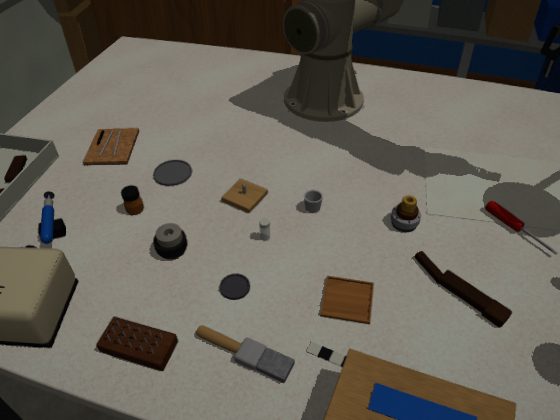

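The top view shows the nut/ring/flange stack at (168,289), the stone/rubber stack at (382,184), the small dish at (305,165), and the square tray at (208,181). The round dish is at (438,289) and the stand at (343,276), with its pin near (345,275). The iron find is at (115,220). The scene view agrees.

```bash
cat > m.py <<'E'
from h import *
T=cv2.imread('pics/top0.png')[:,:,::-1]; S=cv2.imread('pics/scene0.png')[:,:,::-1]
def blob(im,c,r,f):
    x0,y0=c[0]-r,c[1]-r
    s=cv2.GaussianBlur(im,(3,3),0)[y0:y0+2*r,x0:x0+2*r]
    hsv=cv2.cvtColor(s,cv2.COLOR_RGB2HSV).astype(int)
    m=f(hsv).astype(np.uint8)
    cs=cv2.findContours(m,cv2.RETR_EXTERNAL,cv2.CHAIN_APPROX_NONE)[0]
    k=max(cs,key=cv2.contourArea).reshape(-1,2)
    return cv2.convexHull(k).reshape(-1,2)+[x0,y0]
def circ(n,h,z):
    P=ray(n,h,z)[:,:2].astype(np.float32)
    (c,ax,a)=cv2.fitEllipse(P); return np.round(c,4),np.round(ax,4)
if __name__=='__main__':
    dark=lambda h:h[...,2]<95
    for nm,ct,cs,r in(('small',(305,165),(235,286),22),('round',(438,289),(173,173),32)):
        print(nm,circ('top',blob(T,ct,r,dark),.007),circ('scene',blob(S,cs,r,dark),.007))
    wood=lambda h:(h[...,1]>75)
    for nm,ct,cs,r,z in(('tray',(208,181),(347,299),34,.007),('stand',(343,276),(245,195),30,.014)):
        for n,im,c in(('top',T,ct),('scene',S,cs)):
            P=ray(n,blob(im,c,r,wood),z)[:,:2].astype(np.float32); print(nm,n,cv2.minAreaRect(P))
    stone=lambda h:(h[...,2]>62)&(h[...,2]<150)
    tiles=[]
    for im,c in((T,(382,184)),(T,(168,289)),(T,(343,276)),(S,(170,240)),(S,(406,213)),(S,(245,192))):
        tiles.append(cv2.resize(im[c[1]-30:c[1]+30,c[0]-30:c[0]+30],(264,264),interpolation=cv2.INTER_CUBIC))
    cv2.imwrite('pics/t1.png',np.vstack([np.hstack(tiles[:3]),np.hstack(tiles[3:])])[:,:,::-1])
E
python3 m.py
```

```text
small (array([ 0.6775, -0.0103]), array([0.0567, 0.058 ])) (array([ 0.6779, -0.0102]), array([0.0569, 0.0601]))
round (array([ 0.4124, -0.264 ]), array([0.0895, 0.0915])) (array([ 0.4122, -0.2651]), array([0.0902, 0.0976]))
tray top ((0.6486796140670776, 0.19197049736976624), (0.08643119782209396, 0.08647668361663818), 4.939173221588135)
tray scene ((0.6478782892227173, 0.19166313111782074), (0.09038257598876953, 0.08708035200834274), 4.965334415435791)
stand top ((0.44435933232307434, -0.07424160838127136), (0.07384868711233139, 0.0729878768324852), 75.00094604492188)
stand scene ((0.44675981998443604, -0.07319969683885574), (0.07983387261629105, 0.08292055875062943), 75.374267578125)
```

View pics/t1.png

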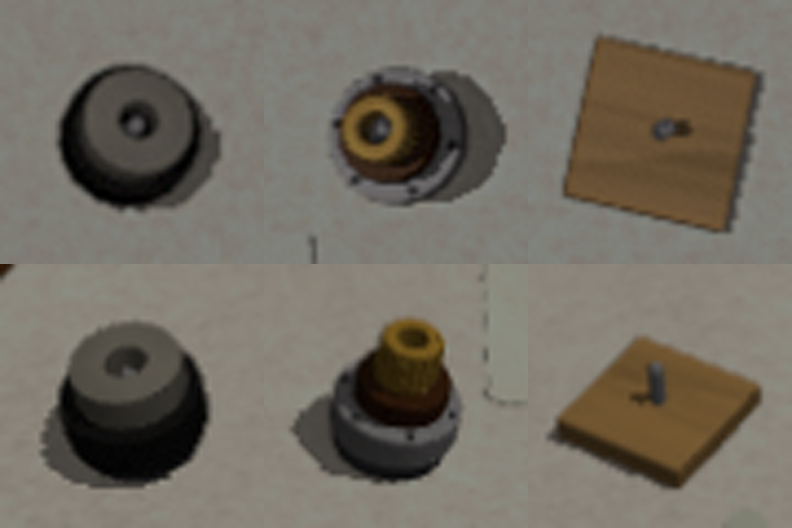

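The crops show the stone's top face centred near (382.9,178.2) in the top view and (168.2,231.8) in the scene view. The nut's top face is at (163.4,287.4) and (409.4,199.3). The stand pin's tip is near (342.4,274.8) in the top view.

```bash
cat >> h.py <<'E'
def go(x,y,z):
    s=status.read_state(); Rt=R.from_rotvec(s['orientation'])
    d=np.array([x,y,z])-s['tool_pos']
    print('t',round(s['clock'],2),'tcp',np.round(s['tool_pos'],4),'x-axis',np.round(Rt.as_matrix()[:,0],3),'F',np.round(s['ft_force'],1),'w',round(float(s['width']),3),'grip',round(float(s['grip_force']),1),'need units',np.round(Rt.inv().apply(d)/.06,3))
E
python3 - <<'E'
from m import *
for a in(('top',(382.9,178.2),.05),('scene',(168.2,231.8),.05),('top',(163.4,287.4),.066),('scene',(409.4,199.3),.066),('top',(342.4,274.8),.038),('scene',(244+.5,184.8),.038)): print(a,ray(a[0],[a[1]],a[2]).round(4))
# flange outline (top): pixels not bench; bright nut mask
nut=lambda h:(h[...,1]>110)&(h[...,2]>95)
print('nut',circ('top',blob(T,(164,287),14,nut),.066))
st=lambda h:(h[...,2]>50)&(h[...,2]<105)&(np.hypot(*(np.indices(h.shape[:2])-22))<17)
print('stone',circ('top',blob(T,(383,178),22,st),.05))
go(0.43,.25,.12)
E
```

```text
('top', (382.9, 178.2), 0.05) [[ 0.6314 -0.1608  0.05  ]]
('scene', (168.2, 231.8), 0.05) [[ 0.6228 -0.162   0.05  ]]
('top', (163.4, 287.4), 0.066) [[0.4278 0.2672 0.066 ]]
('scene', (409.4, 199.3), 0.066) [[0.4237 0.2681 0.066 ]]
('top', (342.4, 274.8), 0.038) [[ 0.4441 -0.071   0.038 ]]
('scene', (244.5, 184.8), 0.038) [[ 0.4419 -0.0729  0.038 ]]
nut (array([0.4272, 0.2692]), array([0.0247, 0.0254]))
stone (array([ 0.6271, -0.1602]), array([0.0503, 0.0634]))
t 0.1 tcp [0.1887 0.5427 0.2305] x-axis [-0.944  0.329  0.   ] F [ 0.   0.2 -0.5] w 1.002 grip 0.0 need units [-5.401 -3.283  1.846]
```

Request:
carry_out(
  plan="-.65 -.38 .23 0 0 0 0;-.65 -.38 .23 0 0 0 0;-.65 -.38 .23 0 0 0 0;-.66 -.38 .23 0 0 0 0;-.66 -.38 .23 0 0 0 0;-.66 -.38 .23 0 0 0 0;-.66 -.37 .23 0 0 0 0;-.66 -.37 .23 0 0 0 0",
)

```text
clock: 1.1
tool_pos: [0.4275, 0.2672, 0.1202]
orientation: [-0.523, -3.097, 0.0]
ft_force: [-0.2, 0.5, -0.4]
width: 0.998
grip_force: 0.0
```

```bash
python3 -c "
from h import *
go(.4265,.268,.047)"
```

```text
t 1.1 tcp [0.4275 0.2672 0.1202] x-axis [-0.944  0.329  0.   ] F [-0.2  0.5 -0.4] w 0.998 grip 0.0 need units [0.02  0.008 1.22 ]
```

Request:
carry_out(
  plan=".02 .01 .4 0 0 0 0;0 0 .4 0 0 0 0;0 0 .3 0 0 0 0;0 0 .1 0 0 0 0;0 0 0 0 0 0 255;0 0 0 0 0 0 255;0 0 0 0 0 0 255;0 0 0 0 0 0 255",
)

```text
clock: 2.1
tool_pos: [0.4265, 0.2697, 0.05]
orientation: [0.523, 3.096, 0.001]
ft_force: [-0.5, -1.0, 4.8]
width: 0.303
grip_force: 58.6
```

```bash
python3 -c "
from h import *
go(.6777,-.0103,.13)"
```

```text
t 2.1 tcp [0.4265 0.2697 0.05  ] x-axis [-0.944  0.329 -0.001] F [-0.5 -1.   4.8] w 0.303 grip 58.6 need units [-5.489 -3.031 -1.33 ]
```

Request:
carry_out(
  plan="0 0 -.6 0 0 0 255;0 0 -.8 0 0 0 255;-.9 -.49 0 0 0 0 255;-.9 -.49 0 0 0 0 255;-.9 -.49 0 0 0 0 255;-.9 -.49 0 0 0 0 255;-.9 -.49 0 0 0 0 255;-.9 -.49 0 0 0 0 255",
)

```text
clock: 3.1
tool_pos: [0.6753, -0.0052, 0.1332]
orientation: [0.523, 3.097, 0.001]
ft_force: [1.0, 0.6, -0.8]
width: 0.301
grip_force: 59.2
```

```bash
python3 -c "
from h import *
go(.6777,-.0103,.012)
snap('scene','s1.png')"
```

```text
t 3.1 tcp [ 0.6753 -0.0052  0.1332] x-axis [-0.944  0.329 -0.001] F [ 1.   0.6 -0.8] w 0.301 grip 59.2 need units [-0.064 -0.067  2.02 ]
```

View pics/s1.png

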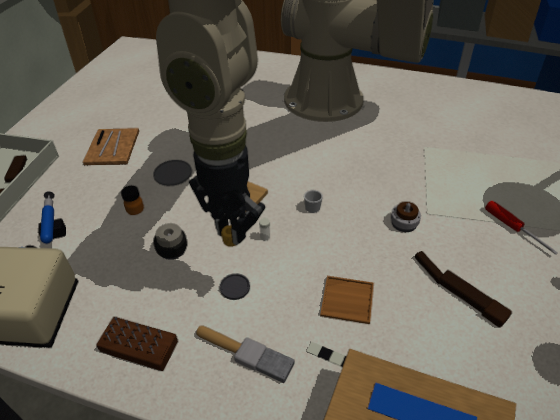

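The scene view shows the nut held at (230,236) and hanging clear. The ring and flange are still seated at (406,213).

Request:
carry_out(
  plan="-.06 -.07 .5 0 0 0 255;0 0 .6 0 0 0 255;0 0 .5 0 0 0 255;0 0 .3 0 0 0 255;0 0 .12 0 0 0 255;0 0 0 0 0 0 255;0 0 0 0 0 0 255;0 0 0 0 0 0 255",
)

```text
clock: 4.15
tool_pos: [0.6768, -0.0088, 0.0126]
orientation: [0.523, 3.096, 0.0]
ft_force: [-0.2, 0.4, -1.0]
width: 0.303
grip_force: 59.2
```

```bash
python3 -c "
from h import *
go(.6777,-.0103,.0115)"
```

```text
t 4.15 tcp [ 0.6768 -0.0088  0.0126] x-axis [-0.944  0.329 -0.002] F [-0.2  0.4 -1. ] w 0.303 grip 59.2 need units [-0.023 -0.018  0.018]
```

Request:
carry_out(
  plan="-.02 -.02 .02 0 0 0 255;0 0 0 0 0 0 255;0 0 0 0 0 0 150;0 0 0 0 0 0 0;0 0 0 0 0 0 0;0 0 -.4 0 0 0 0;0 0 -.8 0 0 0 0;0 0 -.8 0 0 0 0",
)

```text
clock: 5.15
tool_pos: [0.6764, -0.0103, 0.1312]
orientation: [-0.523, -3.097, 0.0]
ft_force: [0.4, -0.1, 0.6]
width: 0.999
grip_force: 0.0
```

```bash
python3 -c "
from h import *
go(.4265,.268,.13)
a=snap('scene')[245:320,190:290]; b=snap('scene')[180:240,366:446]
b2=snap('top')[255:330,130:230]; c=snap('top')[130:205,255:355]
f=lambda i:cv2.resize(i,(390,290),interpolation=cv2.INTER_CUBIC)
cv2.imwrite('pics/n2.png',np.vstack([np.hstack([f(a),f(b)]),np.hstack([f(c),f(b2)])])[:,:,::-1])"
```

```text
t 5.15 tcp [ 0.6764 -0.0103  0.1312] x-axis [-0.944  0.329  0.001] F [ 0.4 -0.1  0.6] w 0.999 grip 0.0 need units [5.458 3.013 0.025]
```

View pics/n2.png

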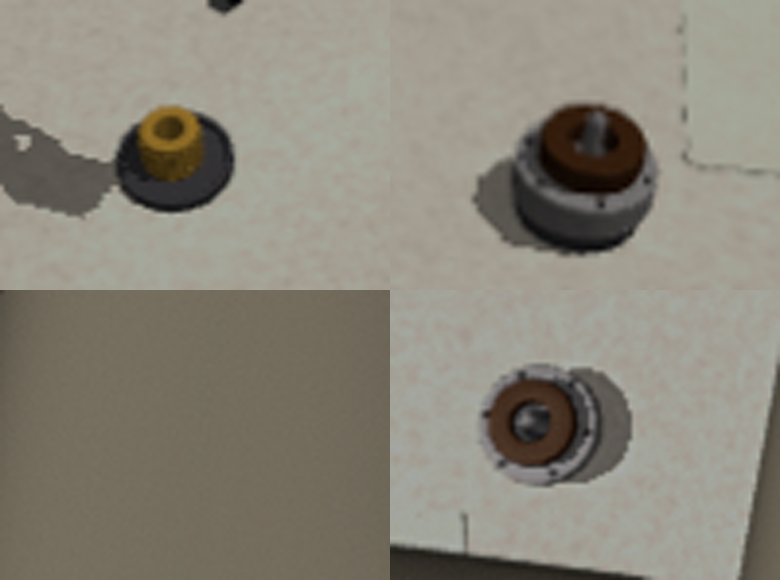

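The nut stands flat in the small dish at about (234,280) in the scene view. The ring is still flat around its pin.

Request:
carry_out(
  plan=".68 .38 0 0 0 0 0;.68 .38 0 0 0 0 0;.68 .38 0 0 0 0 0;.68 .38 0 0 0 0 0;.68 .38 0 0 0 0 0;.68 .37 0 0 0 0 0;.69 .37 0 0 0 0 0;.69 .37 0 0 0 0 0",
)

```text
clock: 6.35
tool_pos: [0.4244, 0.2683, 0.1287]
orientation: [-0.523, -3.095, 0.002]
ft_force: [1.3, 0.0, 0.4]
width: 0.994
grip_force: 0.0
```

```bash
python3 -c "
from h import *
print(ray('top',[[165.9,288.6]],.042),ray('scene',[[407.1,209.9]],.042))
go(.4265,.268,.031)"
```

```text
[[0.42755364 0.26772148 0.042     ]] [[0.42919845 0.26825246 0.042     ]]
t 6.35 tcp [0.4244 0.2683 0.1287] x-axis [-0.944  0.329  0.002] F [1.3 0.  0.4] w 0.994 grip 0.0 need units [-0.038  0.01   1.628]
```

Request:
carry_out(
  plan="-.03 0 .5 0 0 0 0;0 0 .6 0 0 0 0;0 0 .4 0 0 0 0;0 0 .19 0 0 0 0;0 0 0 0 0 0 120;0 0 0 0 0 0 255;0 0 0 0 0 0 255;0 0 0 0 0 0 255",
)

```text
clock: 7.35
tool_pos: [0.4296, 0.2678, 0.0305]
orientation: [0.523, 3.095, 0.002]
ft_force: [-0.3, 0.2, 6.3]
width: 0.478
grip_force: 61.1
```

```bash
python3 -c "
from h import *
go(.444,-.073,.13)"
```

```text
t 7.35 tcp [0.4296 0.2678 0.0305] x-axis [-0.944  0.329 -0.002] F [-0.3  0.2  6.3] w 0.478 grip 61.1 need units [-2.097 -5.282 -1.665]
```

Request:
carry_out(
  plan="0 0 -.8 0 0 0 255;0 0 -.9 0 0 0 255;-.35 -.88 0 0 0 0 255;-.35 -.88 0 0 0 0 255;-.35 -.88 0 0 0 0 255;-.35 -.88 0 0 0 0 255;-.35 -.88 0 0 0 0 255;-.35 -.88 0 0 0 0 255",
)

```text
clock: 8.35
tool_pos: [0.4434, -0.0752, 0.1316]
orientation: [0.523, 3.096, -0.0]
ft_force: [0.1, 0.2, -0.3]
width: 0.477
grip_force: 60.9
```

Request:
carry_out(
  plan="0 0 .3 0 0 0 255;0 0 .4 0 0 0 255;0 0 .1 0 0 0 255;0 0 0 0 0 0 255;0 0 0 0 0 0 255;0 0 0 0 0 0 255;0 0 0 0 0 0 255;0 0 0 0 0 0 255",
)

```text
clock: 9.35
tool_pos: [0.4435, -0.0733, 0.0833]
orientation: [0.523, 3.097, -0.0]
ft_force: [1.7, 0.8, -0.8]
width: 0.479
grip_force: 60.9
```

```bash
python3 -c "
from h import *
go(.444,-.073,.0175)
a=snap('scene')[130:230,180:310]; b=snap('scene')[180:240,366:446]
f=lambda i,k:cv2.resize(i,None,fx=k,fy=k,interpolation=cv2.INTER_CUBIC)
cv2.imwrite('pics/r3.png',f(a,4.5)[:,:,::-1])"
```

```text
t 9.35 tcp [ 0.4435 -0.0733  0.0833] x-axis [-0.945  0.328 -0.   ] F [ 1.7  0.8 -0.8] w 0.479 grip 60.9 need units [-0.006  0.007  1.097]
```

View pics/r3.png

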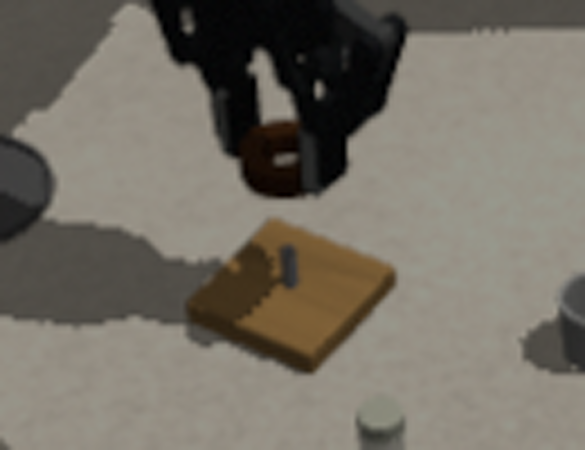

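```bash
python3 -c "
from h import *
print(ray('scene',[[242.8,164.6]],.088),ray('scene',[[244,184.6]],.038),ray('scene',[[244.1,192.8]],.014),ray('top',[[342.4,274.8]],.038), proj('scene',[[.4435,-.073,.088],[.444,-.073,.038]]))"
```

```text
[[ 0.43619022 -0.07529033  0.088     ]] [[ 0.44160789 -0.07420129  0.038     ]] [[ 0.44147439 -0.07571302  0.014     ]] [[ 0.44412244 -0.07103266  0.038     ]] [[242.63232179 166.92496421]
 [244.14893778 185.40934673]]
```

Request:
carry_out(
  plan="-.04 .01 .3 0 0 0 255;0 0 .2 0 0 0 255;0 0 .2 0 0 0 255;0 0 .2 0 0 0 255;0 0 .15 0 0 0 255;0 0 .04 0 0 0 255;0 0 0 0 0 0 255;0 0 0 0 0 0 255",
)

```text
clock: 10.45
tool_pos: [0.4462, -0.0736, 0.0181]
orientation: [0.523, 3.097, -0.0]
ft_force: [-0.4, 1.2, 1.3]
width: 0.479
grip_force: 60.9
```

```bash
python3 -c "
from h import *
go(.446,-.073,.0165)"
```

```text
t 10.45 tcp [ 0.4462 -0.0736  0.0181] x-axis [-0.944  0.329 -0.001] F [-0.4  1.2  1.3] w 0.479 grip 60.9 need units [0.007 0.009 0.026]
```

Request:
carry_out(
  plan="0 0 .02 0 0 0 255;0 0 0 0 0 0 255;0 0 0 0 0 0 100;0 0 0 0 0 0 0;0 0 0 0 0 0 0;0 0 -.4 0 0 0 0;0 0 -.8 0 0 0 0;0 0 -.8 0 0 0 0",
)

```text
clock: 11.45
tool_pos: [0.4453, -0.0734, 0.1375]
orientation: [-0.523, -3.097, -0.0]
ft_force: [0.8, -0.3, 0.4]
width: 1.0
grip_force: 0.0
```

```bash
python3 -c "
from h import *
go(.4275,.268,.13)
a=snap('scene')[130:230,180:310]; b=snap('scene')[180:240,366:446]
f=lambda i:cv2.resize(i,(395,300),interpolation=cv2.INTER_CUBIC)
cv2.imwrite('pics/r4.png',np.hstack([f(a),f(b)])[:,:,::-1])"
```

```text
t 11.45 tcp [ 0.4453 -0.0734  0.1375] x-axis [-0.944  0.329  0.001] F [ 0.8 -0.3  0.4] w 1.0 grip 0.0 need units [2.15  5.276 0.128]
```

View pics/r4.png

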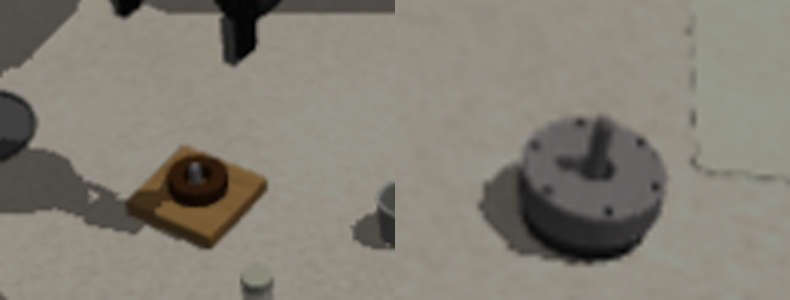

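The ring lies flat over the pin on the stand. The flange is alone on its spindle, top face centred near (405.4,212.5) in the scene view.

Request:
carry_out(
  plan=".27 .66 0 0 0 0 0;.27 .66 0 0 0 0 0;.27 .66 0 0 0 0 0;.27 .66 0 0 0 0 0;.27 .66 0 0 0 0 0;.27 .66 0 0 0 0 0;.27 .66 0 0 0 0 0;.27 .66 .1 0 0 0 0",
)

```text
clock: 12.55
tool_pos: [0.4273, 0.2697, 0.1301]
orientation: [0.523, 3.097, 0.0]
ft_force: [0.2, -0.5, 0.1]
width: 0.998
grip_force: 0.0
```

```bash
python3 -c "
from h import *
print(ray('scene',[[405.4,212.5]],.028))
go(.4275,.268,.011)"
```

```text
[[0.42253163 0.26651861 0.028     ]]
t 12.55 tcp [0.4273 0.2697 0.1301] x-axis [-0.944  0.329 -0.   ] F [ 0.2 -0.5  0.1] w 0.998 grip 0.0 need units [-0.011 -0.027  1.985]
```

Request:
carry_out(
  plan=".02 -.04 .6 0 0 0 0;0 0 .6 0 0 0 0;0 0 .5 0 0 0 0;0 0 .28 0 0 0 0;0 0 0 0 0 0 60;0 0 0 0 0 0 255;0 0 0 0 0 0 255;0 0 0 0 0 0 255",
)

```text
clock: 13.55
tool_pos: [0.4261, 0.2666, 0.0124]
orientation: [0.523, 3.097, 0.001]
ft_force: [-0.5, -1.2, 2.3]
width: 0.671
grip_force: 64.5
```

```bash
python3 -c "
from h import *
go(.6485,.192,.13)"
```

```text
t 13.55 tcp [0.4261 0.2666 0.0124] x-axis [-0.944  0.329 -0.001] F [-0.5 -1.2  2.3] w 0.671 grip 64.5 need units [-3.912  0.046 -1.956]
```

Request:
carry_out(
  plan="0 0 -.3 0 0 0 255;0 0 -.8 0 0 0 255;0 0 -.85 0 0 0 255;-.7 0 0 0 0 0 255;-.8 0 0 0 0 0 255;-.8 .02 0 0 0 0 255;-.8 .02 0 0 0 0 255;-.8 .01 0 0 0 0 255",
)

```text
clock: 14.55
tool_pos: [0.6488, 0.1916, 0.1284]
orientation: [-0.524, -3.097, 0.0]
ft_force: [0.1, 0.5, -1.6]
width: 0.663
grip_force: 70.2
```

```bash
python3 -c "
from h import *
go(.6485,.192,.006)"
```

```text
t 14.55 tcp [0.6488 0.1916 0.1284] x-axis [-0.944  0.329  0.   ] F [ 0.1  0.5 -1.6] w 0.663 grip 70.2 need units [0.006 0.005 2.041]
```

Request:
carry_out(
  plan="0 0 .5 0 0 0 255;0 0 .5 0 0 0 255;0 0 .4 0 0 0 255;0 0 .2 0 0 0 255;0 0 0 0 0 0 255;0 0 0 0 0 0 255;0 0 0 0 0 0 255;0 0 0 0 0 0 255",
)

```text
clock: 15.55
tool_pos: [0.6481, 0.1925, 0.0337]
orientation: [0.523, 3.096, 0.001]
ft_force: [-0.5, 0.4, -3.3]
width: 0.665
grip_force: 70.2
```

```bash
python3 -c "
from h import *
a=snap('scene')[230:340,280:420]
cv2.imwrite('pics/f5.png',cv2.resize(a,None,fx=4,fy=4,interpolation=cv2.INTER_CUBIC)[:,:,::-1])
go(.6485,.192,.006)"
```

```text
t 15.6 tcp [0.648  0.1924 0.0335] x-axis [-0.944  0.329 -0.001] F [-0.2 -0.6 -2.1] w 0.663 grip 70.2 need units [-0.01  -0.004  0.458]
```

View pics/f5.png

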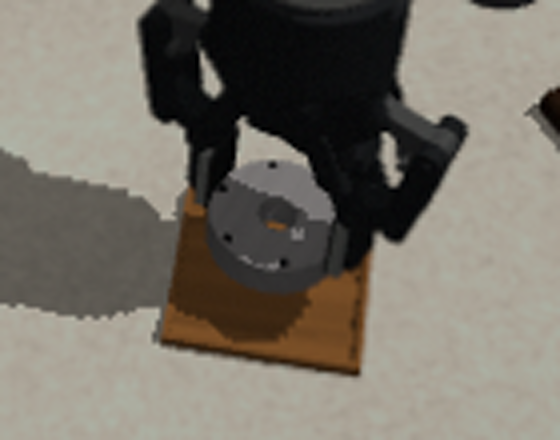

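The flange is held flat over the tray, centred near (350,286) in the full image.

Request:
carry_out(
  plan="0 0 .25 0 0 0 255;0 0 .15 0 0 0 255;0 0 .06 0 0 0 255;0 0 0 0 0 0 255;0 0 0 0 0 0 255;0 0 0 0 0 0 255;0 0 0 0 0 0 255;0 0 0 0 0 0 255",
)

```text
clock: 16.6
tool_pos: [0.6465, 0.1922, 0.0055]
orientation: [-0.523, -3.096, 0.001]
ft_force: [-3.8, -1.7, 6.4]
width: 0.665
grip_force: 71.1
```

Request:
carry_out(
  plan="0 0 0 0 0 0 100;0 0 0 0 0 0 0;0 0 0 0 0 0 0;0 0 -.3 0 0 0 0;0 0 -.8 0 0 0 0;0 0 -.9 0 0 0 0;0 0 0 0 0 0 0;0 0 0 0 0 0 0",
)

```text
clock: 17.6
tool_pos: [0.6479, 0.1924, 0.1262]
orientation: [0.523, 3.096, 0.001]
ft_force: [0.5, 0.8, -0.4]
width: 1.001
grip_force: 0.0
```

```bash
python3 -c "
from h import *
a=snap('scene'); f=lambda i:cv2.resize(i,(390,300),interpolation=cv2.INTER_CUBIC)
cv2.imwrite('pics/f6.png',np.hstack([f(a[250:340,290:407]),f(a[205:265,131:209])])[:,:,::-1])
go(.6245,-.161,.13)"
```

```text
t 17.65 tcp [0.6471 0.1923 0.1249] x-axis [-0.944  0.329  0.001] F [-0.8  0.   0.1] w 0.999 grip 0.0 need units [-1.578 -5.685 -0.085]
```

View pics/f6.png

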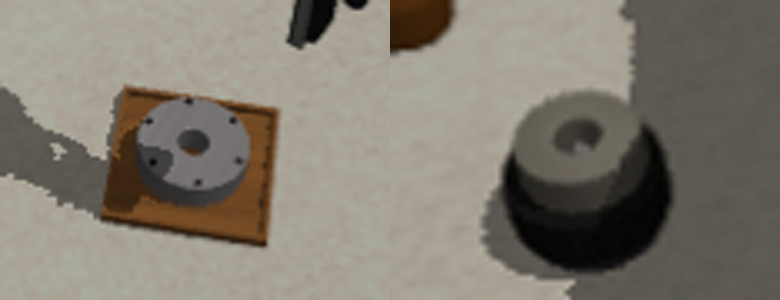

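The flange lies flat inside the tray. The stone and rubber wheel are untouched.

Request:
carry_out(
  plan="-.22 -.7 -.08 0 0 0 0;-.22 -.85 0 0 0 0 0;-.23 -.85 0 0 0 0 0;-.23 -.85 0 0 0 0 0;-.23 -.85 0 0 0 0 0;-.23 -.85 0 0 0 0 0;-.22 -.73 0 0 0 0 0;0 0 0 0 0 0 0",
)

```text
clock: 18.65
tool_pos: [0.6238, -0.164, 0.1279]
orientation: [-0.531, -3.094, -0.0]
ft_force: [0.2, 0.5, -0.0]
width: 1.0
grip_force: 0.0
```

```bash
python3 -c "
from h import *
go(.6245,-.161,.0355)"
```

```text
t 18.65 tcp [ 0.6238 -0.164   0.1279] x-axis [-0.943  0.333  0.003] F [ 0.2  0.5 -0. ] w 1.0 grip 0.0 need units [0.002 0.051 1.54 ]
```

Request:
carry_out(
  plan="0 .03 .5 0 0 0 0;0 0 .5 0 0 0 0;0 0 .4 0 0 0 0;0 0 .15 0 0 0 0;0 0 0 0 0 0 90;0 0 0 0 0 0 255;0 0 0 0 0 0 255;0 0 0 0 0 0 255",
)

```text
clock: 19.65
tool_pos: [0.6269, -0.1593, 0.0386]
orientation: [0.523, 3.095, -0.0]
ft_force: [-0.1, 0.3, 4.6]
width: 0.55
grip_force: 62.2
```

```bash
python3 -c "
from h import *
go(.446,-.073,.13)"
```

```text
t 19.65 tcp [ 0.6269 -0.1593  0.0386] x-axis [-0.944  0.329 -0.003] F [-0.1  0.3  4.6] w 0.55 grip 62.2 need units [ 3.315  0.368 -1.534]
```

Request:
carry_out(
  plan="0 0 -.5 0 0 0 255;0 0 -.75 0 0 0 255;.5 .06 -.3 0 0 0 255;.7 .08 0 0 0 0 255;.7 .08 0 0 0 0 255;.7 .08 0 0 0 0 255;.7 .07 0 0 0 0 255;0 0 0 0 0 0 255",
)

```text
clock: 20.65
tool_pos: [0.4424, -0.0713, 0.1296]
orientation: [-0.522, -3.095, -0.001]
ft_force: [0.9, 0.6, -1.4]
width: 0.553
grip_force: 62.0
```

Request:
carry_out(
  plan="0 0 .3 0 0 0 255;0 0 .3 0 0 0 255;0 0 0 0 0 0 255;0 0 0 0 0 0 255;0 0 0 0 0 0 255;0 0 0 0 0 0 255;0 0 0 0 0 0 255;0 0 0 0 0 0 255",
)

```text
clock: 21.65
tool_pos: [0.446, -0.073, 0.094]
orientation: [0.523, 3.097, 0.0]
ft_force: [0.4, 0.2, -1.6]
width: 0.55
grip_force: 62.0
```

```bash
python3 -c "
from h import *
a=snap('scene')[120:220,180:310]
cv2.imwrite('pics/w7.png',cv2.resize(a,None,fx=5,fy=5,interpolation=cv2.INTER_CUBIC)[:,:,::-1])
go(.446,-.073,.0345)"
```

```text
t 21.7 tcp [ 0.446  -0.0729  0.094 ] x-axis [-0.944  0.329 -0.   ] F [ 1.1 -0.1 -1.3] w 0.55 grip 62.0 need units [ 0.    -0.001  0.991]
```

View pics/w7.png

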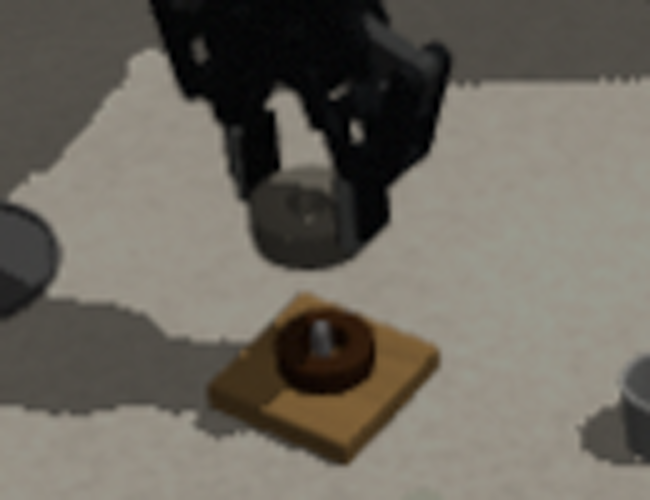

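```bash
python3 -c "
from h import *
print(ray('scene',[[241.2,160.4]],.1054), ray('scene',[[180+320/5-.4,120+322/5-.4]],.038), ray('scene',[[180+325/5-.4,120+336/5-.4]],.028))
print((proj('scene',[[.444+a,-.073+b,z] for z in(.0874,.1054) for a,b in((0,0),(.025,0),(-.025,0),(0,-.025),(0,.025))])-[179.6,119.6])*5)"
```

```text
[[ 0.4444535  -0.07449954  0.1054    ]] [[ 0.43999664 -0.07569271  0.038     ]] [[ 0.43738426 -0.07505566  0.028     ]]
[[314.84546782 238.49861022]
 [293.72958234 275.97316846]
 [335.24354912 202.33402339]
 [258.18776322 228.32507445]
 [372.21336841 248.82488972]
 [311.84412145 203.94474071]
 [290.39082166 241.26901164]
 [332.55704511 167.9469373 ]
 [254.49326088 193.86022318]
 [369.92580967 214.18810551]]
```

Request:
carry_out(
  plan=".03 -.01 .3 0 0 0 255;0 0 .3 0 0 0 255;0 0 .15 0 0 0 255;0 0 .1 0 0 0 255;0 0 .07 0 0 0 255;0 0 .05 0 0 0 255;0 0 0 0 0 0 255;0 0 0 0 0 0 255",
)

```text
clock: 22.7
tool_pos: [0.4443, -0.073, 0.0359]
orientation: [0.523, 3.097, -0.0]
ft_force: [0.1, -1.3, -1.9]
width: 0.546
grip_force: 62.0
```

```bash
python3 -c "
from h import *
go(.444,-.073,.0345)"
```

```text
t 22.7 tcp [ 0.4443 -0.073   0.0359] x-axis [-0.945  0.329 -0.001] F [ 0.1 -1.3 -1.9] w 0.546 grip 62.0 need units [ 0.005 -0.002  0.024]
```

Request:
carry_out(
  plan="0 0 .02 0 0 0 255;0 0 0 0 0 0 255;0 0 0 0 0 0 100;0 0 0 0 0 0 0;0 0 0 0 0 0 0;0 0 -.4 0 0 0 0;0 0 -.6 0 0 0 0;0 0 -.7 0 0 0 0",
)

```text
clock: 23.7
tool_pos: [0.4435, -0.0727, 0.1371]
orientation: [-0.523, -3.096, -0.001]
ft_force: [0.5, 0.2, 0.0]
width: 1.001
grip_force: 0.0
```

```bash
python3 -c "
from h import *
a=snap('scene'); f=lambda i:cv2.resize(i,(390,300),interpolation=cv2.INTER_CUBIC)
cv2.imwrite('pics/w8.png',np.hstack([f(a[150:225,200:297]),f(a[205:265,131:209])])[:,:,::-1])
go(.6245,-.161,.13)"
```

```text
t 23.75 tcp [ 0.4466 -0.0737  0.1427] x-axis [-0.945  0.328 -0.007] F [ 0.8 -0.2  3.1] w 0.99 grip 0.0 need units [-3.276 -0.4    0.235]
```

View pics/w8.png

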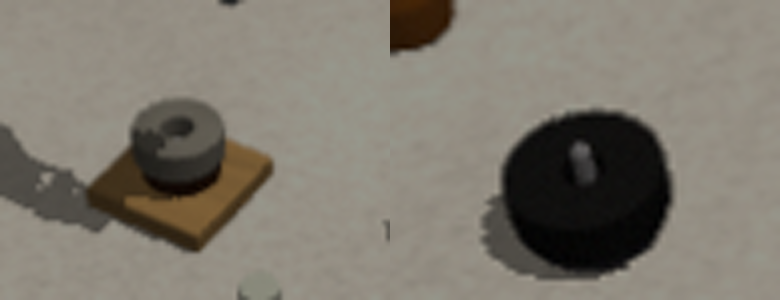

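The stone lies flat on the ring on the stand, and the rubber wheel is now bare at about (170,239) in the scene view.

Request:
carry_out(
  plan="-.5 -.06 0 0 0 0 0;-.7 -.08 0 0 0 0 0;-.7 -.08 0 0 0 0 0;-.7 -.08 0 0 0 0 0;-.68 -.08 .1 0 0 0 0;0 0 0 0 0 0 0;0 0 0 0 0 0 0;0 0 0 0 0 0 0",
)

```text
clock: 24.75
tool_pos: [0.6216, -0.1586, 0.1308]
orientation: [-0.523, -3.097, -0.0]
ft_force: [0.0, 0.8, 0.7]
width: 1.001
grip_force: 0.0
```

```bash
python3 -c "
from h import *
print(ray('scene',[[169.6,238.8]],.032))
go(.625,-.161,.011)"
```

```text
[[ 0.62438188 -0.16175434  0.032     ]]
t 24.75 tcp [ 0.6216 -0.1586  0.1308] x-axis [-0.945  0.328  0.   ] F [0.  0.8 0.7] w 1.001 grip 0.0 need units [-0.068 -0.02   1.996]
```

Request:
carry_out(
  plan="-.06 -.03 .6 0 0 0 0;0 0 .6 0 0 0 0;0 0 .5 0 0 0 0;0 0 .3 0 0 0 0;0 0 0 0 0 0 60;0 0 0 0 0 0 255;0 0 0 0 0 0 255;0 0 0 0 0 0 255",
)

```text
clock: 25.75
tool_pos: [0.6261, -0.1623, 0.0115]
orientation: [0.523, 3.096, -0.0]
ft_force: [0.3, -0.1, 1.8]
width: 0.728
grip_force: 65.7
```

```bash
python3 -c "
from h import *
go(.4125,-.2645,.13)"
```

```text
t 25.75 tcp [ 0.6261 -0.1623  0.0115] x-axis [-0.944  0.329 -0.002] F [ 0.3 -0.1  1.8] w 0.728 grip 65.7 need units [ 2.798 -2.778 -1.98 ]
```

Request:
carry_out(
  plan="0 0 -.4 0 0 0 255;0 0 -.8 0 0 0 255;0 0 -.8 0 0 0 255;.56 -.56 0 0 0 0 255;.56 -.56 0 0 0 0 255;.56 -.56 0 0 0 0 255;.56 -.56 0 0 0 0 255;.56 -.54 0 0 0 0 255",
)

```text
clock: 26.75
tool_pos: [0.4106, -0.265, 0.1309]
orientation: [0.523, 3.097, -0.001]
ft_force: [0.5, -0.1, -1.4]
width: 0.729
grip_force: 65.9
```

Request:
carry_out(
  plan="0 0 .5 0 0 0 255;0 0 .5 0 0 0 255;0 0 .4 0 0 0 255;0 0 .1 0 0 0 255;0 0 0 0 0 0 255;0 0 0 0 0 0 255;0 0 0 0 0 0 255;0 0 0 0 0 0 255",
)

```text
clock: 27.75
tool_pos: [0.4122, -0.2646, 0.041]
orientation: [0.523, 3.097, -0.001]
ft_force: [-0.2, -0.5, -1.1]
width: 0.73
grip_force: 65.9
```

```bash
python3 -c "
from h import *
a=snap('scene')[110:200,110:240]
cv2.imwrite('pics/b9.png',cv2.resize(a,None,fx=4,fy=4,interpolation=cv2.INTER_CUBIC)[:,:,::-1])
go(.4125,-.2645,.005)"
```

```text
t 27.8 tcp [ 0.4121 -0.2645  0.0409] x-axis [-0.944  0.329 -0.001] F [ 0.2 -0.4 -1.2] w 0.736 grip 65.9 need units [-0.006  0.003  0.598]
```

View pics/b9.png

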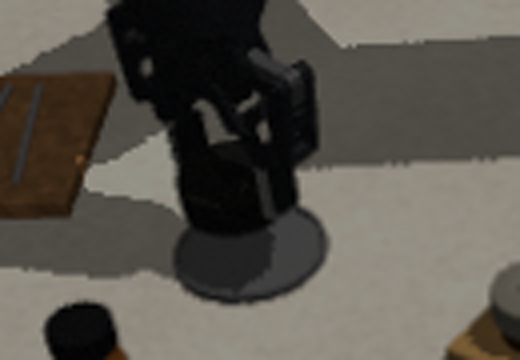

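The rubber wheel is held just above the round dish, around (168,160). Next I lower it.

Request:
carry_out(
  plan="0 0 .3 0 0 0 255;0 0 .2 0 0 0 255;0 0 .09 0 0 0 255;0 0 0 0 0 0 255;0 0 0 0 0 0 255;0 0 0 0 0 0 255;0 0 0 0 0 0 255;0 0 0 0 0 0 255",
)

```text
clock: 28.8
tool_pos: [0.4119, -0.2643, 0.0051]
orientation: [0.523, 3.098, 0.0]
ft_force: [-0.1, -0.5, -1.6]
width: 0.732
grip_force: 65.9
```

Request:
carry_out(
  plan="0 0 .01 0 0 0 255;0 0 0 0 0 0 100;0 0 0 0 0 0 0;0 0 0 0 0 0 0;0 0 -.3 0 0 0 0;0 0 -.8 0 0 0 0;0 0 -.9 0 0 0 0;0 0 -.5 0 0 0 0",
)

```text
clock: 29.8
tool_pos: [0.4127, -0.2651, 0.1575]
orientation: [0.523, 3.094, -0.003]
ft_force: [-0.6, -0.6, -0.2]
width: 0.997
grip_force: 0.0
```

Request:
carry_out(
  plan=".3 0 -.2 0 0 0 0;.3 0 -.2 0 0 0 0;0 0 0 0 0 0 0;0 0 0 0 0 0 0;0 0 0 0 0 0 0;0 0 0 0 0 0 0;0 0 0 0 0 0 0;0 0 0 0 0 0 0",
)

```text
clock: 30.8
tool_pos: [0.3779, -0.2525, 0.1783]
orientation: [-0.523, -3.097, -0.0]
ft_force: [-0.2, -0.2, 0.3]
width: 1.0
grip_force: 0.0
```

```bash
python3 -c "
from h import *
a=snap('scene'); cv2.imwrite('pics/e.png',cv2.resize(a[120:345,110:410],(800,600),interpolation=cv2.INTER_CUBIC)[:,:,::-1])
go(.4,-.26,.2)"
```

```text
t 30.85 tcp [ 0.3779 -0.2525  0.1783] x-axis [-0.944  0.329  0.   ] F [-1.2 -0.5 -0.6] w 0.996 grip 0.0 need units [-0.39   0.003 -0.361]
```

View pics/e.png

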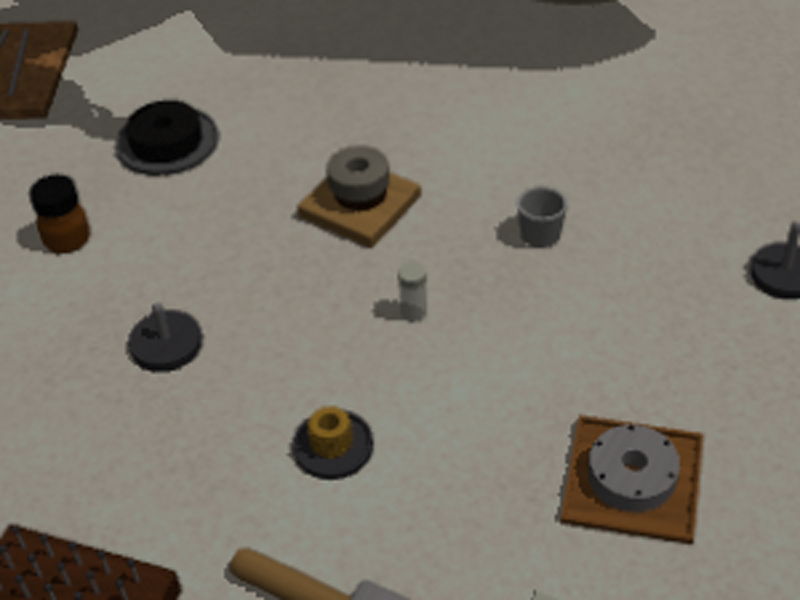

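Every part sits flat in its own place and both spindles are bare: rubber wheel at (165,135) in this crop, stone on ring at (358,180), nut at (330,435), flange at (635,465).

```bash
python3 -c "
from h import *
print(workorder.finish_job())"
```

```text
the job is handed in; nothing more can be done
None
```

I put all five parts away flat in their places, ring first and then stone on the stand, left the iron find where it lay, and handed the job in at about 31 s.

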